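Open the coffee grinder and lift out its burr carrier

ROBOT

A 7-joint arm with a two-finger parallel gripper is mounted at the origin on a cart in front of the work surface, level with it; the furniture and walls round the work are solid. World frame = base frame: x ahead of the robot, y to its left, z up, the work surface at z = 0. Lengths are in m, angles in degrees, forces in N, time in s.
With the tool pointing down it reaches from about 0.4 to 0.85 m from the base axis. Payload 10.4 kg.
Tool frame: the origin (TCP) lies at the centre of the arm's flange, where the gripper is bolted on; the fingertips stand 182 mm ahead of it and the grasp point (between the pads) lies 164 mm ahead of it; z points along the fingers, y is the line along which they close (so a half turn about z gives the same grasp; the last joint's range is limited). The gripper opens to 87 mm and grips with 3 to 60 N. Pads are 19 mm wide; open, the fingers measure 117 mm over their backs; the gripper's body (75 mm by 190 mm) begins 51 mm behind the grasp point.
Start: joints at [-69.878, 19.034, -3.707, 83.658, 1.238, 77.344, -5.071], TCP at [0.228, 0.582, 0.405] pointing down, gripper open.
Joint ranges: [-148.97, 148.97], [-28.65, 121.19], [-84.17, 76.75], [9.2, 138.47], [-72.65, 252.65], [3.7, 117.97], [-149.18, 149.18]. Speed limits (degrees/s): [127.2, 127.2, 159.86, 159.86, 180, 180, 180].

INTERFACE

Orientations are given as a 3x3 rotation matrix whose columns are the frame's x, y, z axes.
In Python, from bench import * gives the robot as it stands. The module is installed in compiled form; this text tells all that it offers.
- The arm moves only by the tool arm_command, never from a script. Its arguments are lists of equal length, an entry for each row: "hand": the finger opening in cm, from 0 to 8.7; "travel": the shift along the world's x, y, z in cm, a list of three; "twist": the turn, a rotation vector about the world's x, y, z in degrees, a list of three. In form: {"hand": [hand, ...], "travel": [[tx, ty, tz], ...], "twist": [[wx, wy, wz], ...]}. A call has 1 to 5 rows; each row is the pose to reach, as a shift and turn from the pose commanded when the call began; what a row does not reach only later rows make up. A row lasts 1/12 s, in which the tool goes at most 41.7 mm and 7.16 degrees, less where a joint would pass 70% of its speed; a pose out of reach is approached as far as the arm can. A call with a gripper value outside its range is refused whole. The fingers move at their own pace and stop on an object; the grip force is fixed at half the most. Time passes only in rows, so rows that repeat a pose let the fingers close. It gives the time, the measured TCP pose, the force, the opening and the grip force at its end, in the units of the state.
- get_obs(): the state, without advancing time (a new reading comes with each control period).
- capture(name): name is "side" or "top"; returns a dict with "frame" (480x640x3 uint8, blue, green, red), "range_z" (480x640 float32, m along the optical axis (not along the pixel's ray), 0 where there is no reading), "camera_matrix" (3x3 intrinsics, pixels), "T" (4x4, takes a point from camera to world coordinates). Camera axes: x right, y down, z forward; pixel columns grow to the right and rows downward; lengths in m; the calibration is good to about 2 mm. A picture is of the moment at which its call begins.
- sign_off(): hands the job in; it is judged then, once.
The state is a dict: "time_s": time; "joint_pos": joint angles; "qd": joint speeds; "tau": joint torques, N m; "tool_pos": TCP position; "ee_rot": TCP orientation; "force": force on the tool from outside, world axes, zero at the start; "moment": the same for the moment, N m; "grip_width": finger opening in m; "grip_force": force on a finger pad.
Only numpy, scipy, OpenCV 4.12 (cv2) and the standard library are available. Lean on these libraries where they do the work, as an engineer would, in place of code of your own. Each camera call takes 0.05 s, during which the arm holds its last target. There are 200 camera calls.

TASK

The coffee grinder is due for its burr clean. With the slotted driver that stands in the wooden tool block, undo the two captive screws beside the burr carrier, each a quarter turn anticlockwise so that its tab swings off the carrier's flange (never turn the heads with the fingers), and put the driver back in its hole in the block. Then take the burr carrier by its arched handle, lift it straight up out of the grinder and finish while holding it in the gripper, still and level, over the grinder with its underside about 8 cm above the rim; leave everything else where it stands.

Things in the scene. Friction and masses are not known exactly. Their poses are not given: they have to be found in the camera images.
- grinder: coffee grinder, hopper off, fixed to the table: grey foot 215 x 124 x 20 mm, round grey column, on top a round aluminium burr chamber 146 mm across (151 with its dark knurled collar), its flat rim 150 mm above the table. Origin: on the chamber's axis at table level; z up; spout towards -x (foot reaches 140 mm to -x, 75 mm to +x). Bore 89 mm wide, 32 mm deep
- grinder_rim (a point): centre of the chamber's mouth, at the level of the flat rim, 150 mm above the table
- burr_carrier: burr carrier, 0.25 to 0.5 kg: steel skirt 85 mm across, 20 mm deep, seated in the bore with 2 mm of room all round; flange 96 mm across, 6 mm thick, lying on the rim; fixed arched handle on top. Origin: centre of the skirt's underside (20 mm below the rim when seated, flange top at 26 mm); x axis = along the handle's bar; z up
- carrier_grip (a point): middle of the handle's straight bar, 76 mm above the carrier's underside. Bar along x, 10 mm thick (y), 12 mm tall (z), 46 mm free between its two legs, 44 mm of free room under it
- driver: slotted driver, 0.12 kg, 125 mm long, upright in the tool block. Origin: middle of the blade's tip; z up the shaft; x = along the blade's width. Blade 14 x 3 mm, 12 mm long; shaft 8 mm; round steel collar 33 mm across at 45 to 49 mm; black six-sided handle up to 125 mm, 26 mm across flats, two flats facing +y and -y. In the block the collar rests on the block's top, tip 10 mm above the table
- tool_block: dark wooden tool block 100 x 50 x 55 mm, fixed to the table; origin: centre of its underside; x along its length. One hole 22 mm across (mouth chamfered 2 mm) goes straight down through its middle (for the driver, at any turn); two steel bits stick up 13 mm at 34 mm either side of the hole
- tool_block_hole0 (a point): mouth of the block's hole, 55 mm above the table
- screw_left (a joint): the left captive screw (on the grinder's +y side). 0 = locked: slot and tab point at the chamber axis, the tab lying over the carrier's flange; grows anticlockwise seen from above; at 1.57 (a quarter turn) the tab is off the flange (clear from about 1.1); hard stop at 1.8. Starts between 0 and 0.2, stays where it is left, needs about 0.06 N m to turn
- screw_right (a joint): the right captive screw (on the grinder's -y side). 0 = locked: slot and tab point at the chamber axis, the tab lying over the carrier's flange; grows anticlockwise seen from above; at 1.57 (a quarter turn) the tab is off the flange (clear from about 1.1); hard stop at 1.8. Starts between 0 and 0.2, stays where it is left, needs about 0.06 N m to turn
- screw_left_slot (a point): centre of the left screw's slot, at the level of the head's top face, 20 mm above the rim and 60 mm from the chamber axis. x axis = along the slot (and out along the tab), z up. Head 22 mm across; slot 5.5 mm wide (edges chamfered 1 mm), 6 mm deep, open at both ends
- screw_right_slot (a point): centre of the right screw's slot, at the level of the head's top face, 20 mm above the rim and 60 mm from the chamber axis. x axis = along the slot (and out along the tab), z up. Head 22 mm across; slot 5.5 mm wide (edges chamfered 1 mm), 6 mm deep, open at both ends
- screw_left_head: the left screw's steel head with its holding tab; origin on the screw's axis at the height of the rim. Height above the rim: tab 7 to 12 mm (11 mm wide, reaching 22 mm from the screw's axis), slotted head up to 20 mm
- screw_right_head: the right screw's steel head with its holding tab; origin on the screw's axis at the height of the rim. Height above the rim: tab 7 to 12 mm (11 mm wide, reaching 22 mm from the screw's axis), slotted head up to 20 mm
- dosing_cup: plain steel dosing cup, 58 mm across and 50 mm tall, on the grinder's foot under its spout; a bystander. Origin: centre of its underside
- knock_box: black round knock box, 121 mm across, 94 mm tall, on the table near the tool block; a bystander. Origin: centre of its underside
- tamper: coffee tamper with dark upright handle, 58 mm across, 102 mm tall; a bystander. Origin: centre of its underside
- distributor: low round levelling tool, 62 mm across, 34 mm tall; a bystander. Origin: centre of its underside
- brush: black group brush lying flat, 178 x 51 x 18 mm; a bystander
- portafilter: bottomless portafilter with black handle lying flat, 211 x 70 x 34 mm; a bystander

How it is judged (in metres and radians):
On the way, in this order (a step that is already met when the one before it is completed fails the run):
1. both captive screws are undone, a quarter turn each (value of joint each of screw_left, screw_right above 1.15 rad), for 0.1 s.
2. the driver stands back in its hole in the tool block, let go, with the carrier still seated (horizontal distance between driver and tool_block below 0.009 m and z of driver in the frame of tool_block below 0.016 m and angle between driver's own z axis and vertical below 0.12 rad and contact force between driver and the fingers below 0.1 N and z of burr_carrier in the frame of grinder below 0.136 m), for 0.2 s.
At the end, for the whole second after the job is handed in: Only the gripper carries the burr carrier: underside 50 to 130 mm above the rim, within 40 mm of the chamber axis, tilt under 0.10 rad, under 20 mm/s and 0.15 rad/s. Both screws past 1.15 rad. Driver upright (0.12 rad) and untouched in its hole: tip within 9 mm of its axis, under 16 mm high (all of step 1 and z of burr_carrier in the frame of grinder_rim between 0.05 and 0.13 m and horizontal distance between burr_carrier and grinder_rim below 0.04 m and angle between burr_carrier's own z axis and vertical below 0.1 rad and linear speed of burr_carrier below 0.02 m/s and angular speed of burr_carrier below 0.15 rad/s and contact force between burr_carrier and the fingers above 1 N and contact force between burr_carrier and grinder below 0.1 N and contact force between burr_carrier and driver below 0.1 N and horizontal distance between driver and tool_block below 0.009 m and z of driver in the frame of tool_block below 0.016 m and angle between driver's own z axis and vertical below 0.12 rad and contact force between driver and the fingers below 0.1 N); the arm keeps its last pose, push and grip.
It fails at once if a screw head is worked with the fingers or the arm instead of the driver (contact force between any of screw_left_head, screw_right_head and the arm above 1 N or contact force between any of screw_left_head, screw_right_head and the fingers above 1 N).
It fails at once if the burr carrier is tipped more than about 17 degrees (angle between burr_carrier's own z axis and vertical above 0.3 rad).
It fails at once if a bystander is shifted more than 30 mm (distance of any of dosing_cup, knock_box, tamper, distributor, brush, portafilter from where it was at the start of the episode above 0.03 m).
It also fails if it takes over 72 s, if anything falls off the work surface, if the arm or the gripper's body presses on something with over 40 N, if the wrist force passes 120 N, or if a joint passes its speed limit or range.

## Working session

There is one attempt and no reset: what is moved stays moved. The work goes in short steps, Python scripts to look and compute and a tool call to move; the robot and the scene stay as the last step left them, time stands still between calls to the robot, and variables do not carry over. Pictures are saved under pics/ and viewed, at most 10 in all, crops included, and the job is handed in when it is done.

Besides the shell and the picture viewer there is one more tool, called after "Emit:" as name(argument=value, ...) on one line, values as JSON. arm_command: Moves the arm, as the interface text tells. Its arguments: {"type":"object","properties":{"hand":{"type":"array","items":{"type":"number"}},"travel":{"type":"array","items":{"type":"array","items":{"type":"number"}}},"twist":{"type":"array","items":{"type":"array","items":{"type":"number"}}}},"required":["hand","travel","twist"]}

```bash
mkdir -p pics; cat > h.py <<'E'
from bench import *
import numpy as np, cv2
def cap(n):
    c=capture(n); return c
def cloud(c):
    K=c["camera_matrix"];z=c["range_z"];v,u=np.mgrid[0:480,0:640]
    P=np.stack([(u-K[0,2])/K[0,0]*z,(v-K[1,2])/K[1,1]*z,z],-1)
    W=P@c["T"][:3,:3].T+c["T"][:3,3]; W[z<=0]=np.nan
    return W
def save(n,im): cv2.imwrite("pics/"+n,im)
E
python3 - <<'E'
from h import *
o=get_obs();print({k:np.round(v,3).tolist() for k,v in o.items()})
for n in("top","side"):
    c=cap(n);save(n+"0.png",c["frame"]);np.savez(n+"0.npz",W=cloud(c),f=c["frame"],K=c["camera_matrix"],T=c["T"]);print(np.round(c["T"],3),np.round(c["camera_matrix"]))
E
```

```text
{'time_s': 0.0, 'joint_pos': [-69.879, 19.072, -3.708, 83.706, 1.237, 77.344, -5.07], 'qd': [-0.029, -0.073, -0.029, 0.047, 0.031, -0.043, 0.087], 'tau': [-0.001, -62.325, 0.024, -38.989, -0.062, 0.04, 0.0], 'tool_pos': [0.228, 0.582, 0.404], 'ee_rot': [[-0.931, 0.365, -0.0], [0.365, 0.931, -0.001], [-0.0, -0.001, -1.0]], 'force': [0.387, -0.076, -0.079], 'moment': [-0.049, 0.047, -0.001], 'grip_force': 0.0, 'grip_width': 0.087}
[[-0.025 -0.983  0.183  0.279]
 [-1.     0.027  0.007 -0.076]
 [-0.012 -0.183 -0.983  1.418]
 [ 0.     0.     0.     1.   ]] [[528.   0. 334.]
 [  0. 528. 246.]
 [  0.   0.   1.]]
[[-0.967 -0.199  0.157  0.319]
 [-0.254  0.785 -0.565  0.593]
 [-0.011 -0.586 -0.81   1.131]
 [ 0.     0.     0.     1.   ]] [[514.   0. 311.]
 [  0. 514. 242.]
 [  0.   0.   1.]]
```

View pics/top0.png

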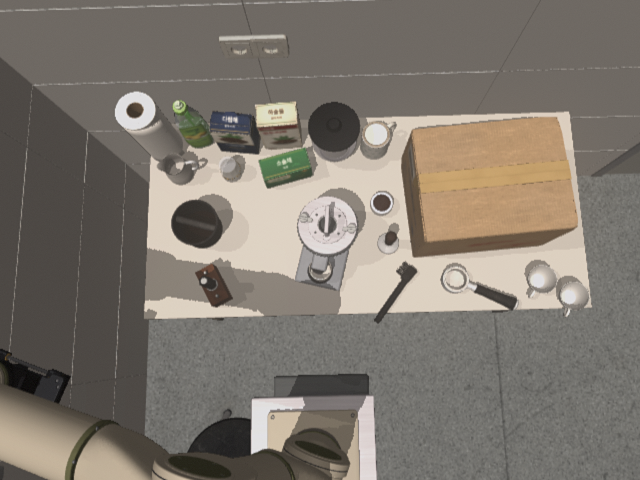

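View pics/side0.png

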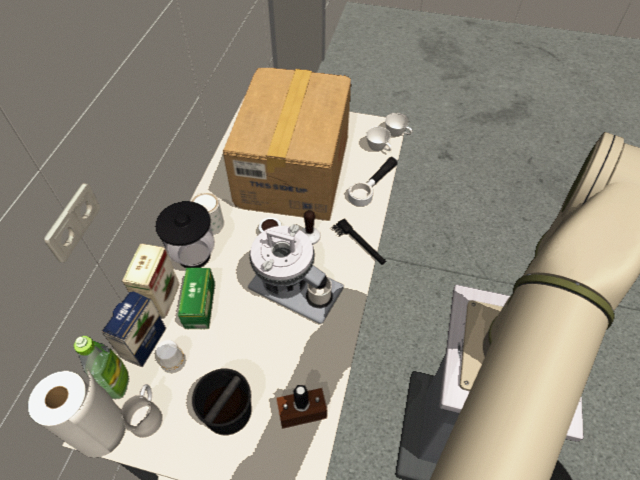

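The top view shows the grinder chamber at about (327,226) with its spout towards the robot. The tool block is at (213,285) with the driver at (207,281), and the knock box at (197,224). In the side view the block is at (302,405) and the grinder at (283,255). Next I'll measure them and enlarge.

```bash
python3 - <<'E'
from h import *
t=np.load("top0.npz");s=np.load("side0.npz")
W=t["W"];S=s["W"]
for nm,A in(("top",W),("side",S)):
    P=A.reshape(-1,3);P=P[~np.isnan(P).any(1)]
    def m(lo,hi,xr,yr):
        q=P[(P[:,2]>lo)&(P[:,2]<hi)&(P[:,0]>xr[0])&(P[:,0]<xr[1])&(P[:,1]>yr[0])&(P[:,1]<yr[1])];return q
    if nm=="top":
        g0=W[226,327];b0=W[285,216];print(g0,b0,W[281,207])
    gx=(0.35,0.75);
    q=m(.143,.158,(g0[0]-.1,g0[0]+.1),(g0[1]-.1,g0[1]+.1)).astype(np.float32)
    if len(q):print(nm,"rim",len(q),cv2.minEnclosingCircle(q[:,:2]),np.median(q[:,2]))
    q=m(.19,.22,(g0[0]-.06,g0[0]+.06),(g0[1]-.06,g0[1]+.06)).astype(np.float32)
    if len(q):print("bar",len(q),cv2.minAreaRect(q[:,:2]),q.mean(0),q[:,2].max())
    q=m(.045,.062,(b0[0]-.08,b0[0]+.08),(b0[1]-.08,b0[1]+.08)).astype(np.float32)
    print("block",len(q),cv2.minAreaRect(q[:,:2]),np.median(q[:,2]))
    q=m(.125,.145,(b0[0]-.06,b0[0]+.06),(b0[1]-.06,b0[1]+.06)).astype(np.float32)
    if len(q):print("drv",len(q),cv2.minAreaRect(q[:,:2]),q.mean(0))
    q=m(.01,.028,(g0[0]-.16,g0[0]+.1),(g0[1]-.12,g0[1]+.12)).astype(np.float32)
    if len(q):print("foot",len(q),cv2.minAreaRect(q[:,:2]),q.mean(0))
a=cv2.resize(t["f"][190:264,290:364],(400,400),interpolation=2)
b=cv2.resize(s["f"][215:295,243:323],(400,400),interpolation=2)
save("g1.png",np.hstack([a,b]))
a=cv2.resize(t["f"][255:315,180:240],(400,400),interpolation=2)
b=cv2.resize(s["f"][375:435,270:330],(400,400),interpolation=2)
save("d1.png",np.hstack([a,b]))
E
```

```text
[ 0.55277503 -0.0531981   0.20907347] [0.43814316 0.24086478 0.05920948] [0.43936591 0.24481105 0.13750418]Traceback (most recent call last):
  File "<stdin>", line 12, in <module>
cv2.error: OpenCV(4.12.0) /io/opencv/modules/imgproc/src/shapedescr.cpp:201: error: (-215:Assertion failed) count >= 0 && (depth == CV_32F || depth == CV_32S) in function 'minEnclosingCircle'
```

```bash
cat > m.py <<'E'
from h import *
t=np.load("top0.npz");s=np.load("side0.npz")
W=t["W"];S=s["W"];g0=W[226,327];b0=W[285,216]
for nm,A in(("top",W),("side",S)):
    P=A.reshape(-1,3);P=P[~np.isnan(P).any(1)]
    def m(n,lo,hi,c,r,f):
        q=P[(P[:,2]>lo)&(P[:,2]<hi)&(abs(P[:,:2]-c[:2])<r).all(1)]
        if len(q)>4:print(nm,n,len(q),np.round(np.array(sum(map(lambda x:list(x) if np.ndim(x) else [x],f(np.ascontiguousarray(q[:,:2]*1000,dtype=np.float32))),[])),1),"med",np.round(np.median(q,0),4),"max",q[:,2].max())
    m("rim",.143,.158,g0,.1,cv2.minEnclosingCircle)
    m("flange",.17,.18,g0,.1,cv2.minEnclosingCircle)
    m("bar",.19,.22,g0,.06,cv2.minAreaRect)
    m("block",.045,.062,b0,.08,cv2.minAreaRect)
    m("drv",.12,.145,b0,.06,cv2.minAreaRect)
    m("foot",.01,.028,g0-[.03,0,0],.14,cv2.minAreaRect)
a=cv2.resize(t["f"][190:264,290:364],(400,400),interpolation=2)
b=cv2.resize(s["f"][215:295,243:323],(400,400),interpolation=2)
save("g1.png",np.hstack([a,b]))
a=cv2.resize(t["f"][255:315,180:240],(400,400),interpolation=2)
b=cv2.resize(s["f"][375:435,270:330],(400,400),interpolation=2)
save("d1.png",np.hstack([a,b]))
E
python3 m.py
```

```text
top rim 2039 [568.8 -52.7  74.2] med [ 0.5659 -0.0534  0.1511] max 0.15798759342182156
top flange 45 [566.4 -52.4  69.6] med [ 0.5597 -0.1006  0.1718] max 0.17999940397047998
top bar 127 [568.5 -52.1  10.1  64.1  85.5] med [ 0.5667 -0.0519  0.2103] max 0.21816417033876045
top block 581 [440.2 254.  101.9  51.   27.4] med [0.4304 0.2485 0.0547] max 0.06199560131630055
top drv 107 [439.8 253.3  27.6  25.5  71. ] med [0.4393 0.2515 0.1336] max 0.14257558076741184
top foot 1219 [516.4 -88.  151.4 286.2  29.9] med [ 0.4717 -0.0414  0.0197] max 0.02782798807783826
side rim 1884 [570.7 -53.3  74.9] med [ 0.5649 -0.0377  0.1504] max 0.15799413371714977
side flange 57 [571.9 -52.1  68.7] med [ 0.5806 -0.0492  0.1716] max 0.17966856799673614
side bar 185 [571.  -52.1  13.1  66.6  83.5] med [ 0.5695 -0.0496  0.2091] max 0.21795506973707512
side block 947 [441.5 253.2 100.   52.7  27.7] med [0.4361 0.2584 0.0545] max 0.06150219861818851
side drv 170 [441.4 254.4  28.   26.   70.1] med [0.4406 0.2565 0.133 ] max 0.13942820692650115
side foot 1528 [527.8 -82.1 206.8 214.3  74.6] med [ 0.4996 -0.0047  0.0194] max 0.027996235735926023
```

View pics/g1.png

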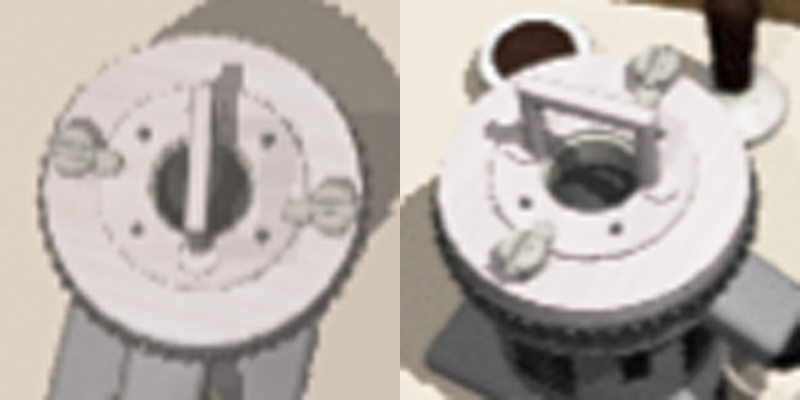

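View pics/d1.png

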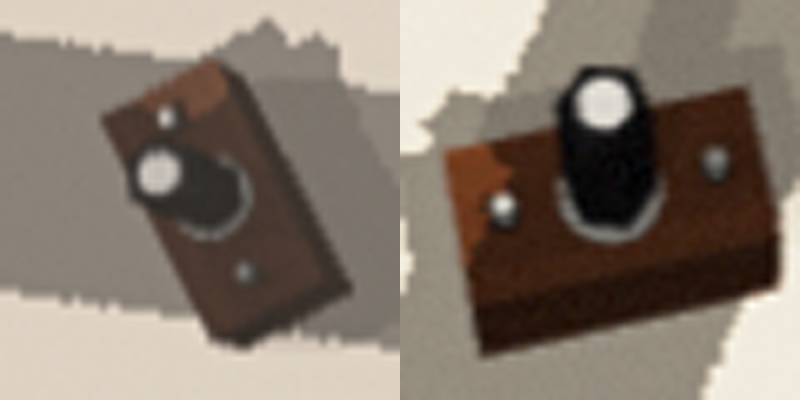

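Both crops show the bar roughly along world x. In the top crop the screw heads are at (75,147) and (335,205), with tabs pointing inward. The driver stands in the block between the two bits. I'll rectify patches around each screw at head height.

```bash
cat > r.py <<'E'
from h import *
def rect(d,c,z,half,n,R=None):
    """metric patch at height z: image right=-y, up=+x (world)"""
    T=np.linalg.inv(d["T"]);a=np.linspace(half,-half,n)
    X,Y=np.meshgrid(c[0]+a,c[1]+a,indexing="ij")
    p=np.stack([X,Y,np.full_like(X,z)],-1)@T[:3,:3].T+T[:3,3]
    p=p@d["K"].T;p=p[...,:2]/p[...,2:]
    return cv2.remap(d["f"],p[...,0].astype(np.float32),p[...,1].astype(np.float32),cv2.INTER_CUBIC)
E
python3 - <<'E'
from r import *
out=[]
for n in("top","side"):
    d=np.load(n+"0.npz");P=d["W"].reshape(-1,3);P=P[~np.isnan(P).any(1)]
    g=np.array([.5698,-.053])
    row=[]
    for az in(77,-103):
        c=g+.06*np.array([np.cos(np.radians(az)),np.sin(np.radians(az))])
        q=P[(np.linalg.norm(P[:,:2]-c,axis=1)<.03)&(P[:,2]>.166)&(P[:,2]<.177)]
        e,r=cv2.minEnclosingCircle(np.float32(q[:,:2]*1000))
        v=np.array(e)/1000-g
        q2=P[(np.linalg.norm(P[:,:2]-c,axis=1)<.03)&(P[:,2]>.1585)&(P[:,2]<.166)]
        print(n,az,len(q),np.round(e,1),round(r,1),"mean",q.mean(0).round(4),"rad",np.hypot(*v).round(4),"az",np.degrees(np.arctan2(v[1],v[0])).round(1),"tab",q2.mean(0).round(4),len(q2))
        im=rect(d,c,.168,.03,300)
        row.append(im)
    # grinder-centred
    out.append(np.hstack(row))
save("s2.png",np.vstack(out))
E
```

```text
top 77 42 [584.7   5.5] 10.4 mean [0.5845 0.0054 0.1696] rad 0.0603 az 75.7 tab [ 0.5803 -0.0034  0.1624] 50
top -103 46 [ 554.4 -105.9] 14.9 mean [ 0.5541 -0.1102  0.1702] rad 0.0551 az -106.2 tab [ 0.5554 -0.1015  0.1625] 46
side 77 53 [585.7   6.1] 10.8 mean [0.5855 0.0061 0.1693] rad 0.0612 az 75.0 tab [ 0.5832 -0.0007  0.1625] 49
side -103 43 [ 555.  -109.6] 11.9 mean [ 0.556  -0.1095  0.1692] rad 0.0585 az -104.6 tab [ 0.5562 -0.1031  0.1627] 44
```

View pics/s2.png

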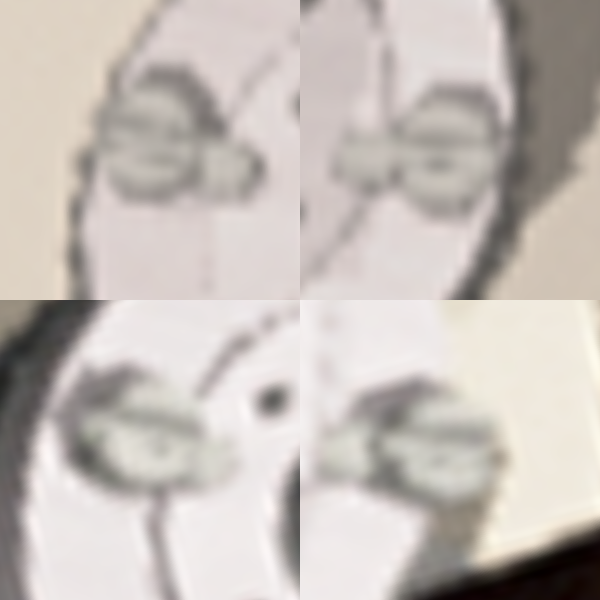

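Both cameras agree:
- **Grinder axis:** about (0.570, -0.0525).
- **Screws:** left (0.585, 0.0056), right (0.5554, -0.1106). They are 119.5 mm apart, as they should be.
- **Slots:** left at about 77°, right at about 87°.
- **Driver:** (0.4407, 0.2537), with flat normals at about 41°, modulo 60°.

Next I go to the driver.

Emit:
arm_command(hand=[8.7,8.7,8.7,8.7,8.7], travel=[[2.1,-3.3,0],[4.2,-6.6,0],[6.4,-9.8,0],[8.5,-13.1,0],[10.6,-16.4,0]], twist=[[0,0,-6],[0,0,-12],[0,0,-18],[0,0,-24],[0,0,-27.6]])

```text
time_s: 0.52
tool_pos: [0.3349, 0.416, 0.4044]
ee_rot: [[-0.651, 0.759, -0.0], [0.759, 0.651, -0.0], [0.0, -0.0, -1.0]]
force: [0.8, 0.0, 0.3]
grip_width: 0.0871
grip_force: 0.0
```

Emit:
arm_command(hand=[8.7,8.7,8.7,8.7,8.7], travel=[[2.1,-3.3,0],[4.2,-6.6,0],[6.4,-9.8,0],[8.5,-13.1,-2],[10.6,-16.4,-4]], twist=[[0,0,0],[0,0,0],[0,0,0],[0,0,0],[0,0,0]])

```text
time_s: 0.93
tool_pos: [0.4389, 0.2555, 0.3672]
ee_rot: [[-0.656, 0.755, 0.002], [0.755, 0.656, 0.002], [0.0, 0.002, -1.0]]
force: [0.7, 0.5, -0.6]
grip_width: 0.0871
grip_force: 0.0
```

Emit:
arm_command(hand=[8.7,8.7,8.7,5.0,2.0], travel=[[0.1,0,-3.5],[0.1,0,-7],[0.1,0,-9.9],[0.1,0,-9.9],[0.1,0,-9.9]], twist=[[0,0,0],[0,0,0],[0,0,0],[0,0,0],[0,0,0]])

```text
time_s: 1.35
tool_pos: [0.4387, 0.257, 0.2673]
ee_rot: [[-0.656, 0.755, -0.002], [0.755, 0.656, -0.002], [-0.0, -0.003, -1.0]]
force: [0.8, -0.1, 0.6]
grip_width: 0.0797
grip_force: 0.0
```

Emit:
arm_command(hand=[2,2,2,2,2], travel=[[0,0,0],[0,0,0],[0,0,0],[0,0,0],[0,0,0]], twist=[[0,0,0],[0,0,0],[0,0,0],[0,0,0],[0,0,0]])

```text
time_s: 1.77
tool_pos: [0.4392, 0.2574, 0.2687]
ee_rot: [[-0.656, 0.755, 0.001], [0.755, 0.656, 0.001], [0.0, 0.002, -1.0]]
force: [-0.5, -0.3, -1.0]
grip_width: 0.0484
grip_force: 0.0
```

Emit:
arm_command(hand=[4.5,4.5,2,2,2], travel=[[0.15,-0.37,-0.3],[0.15,-0.37,-0.3],[0.15,-0.37,-0.3],[0.15,-0.37,-0.3],[0.15,-0.37,-0.3]], twist=[[0,0,0],[0,0,0],[0,0,0],[0,0,0],[0,0,0]])

```text
time_s: 2.18
tool_pos: [0.4406, 0.2536, 0.2648]
ee_rot: [[-0.656, 0.755, -0.0], [0.755, 0.656, 0.0], [0.0, 0.0, -1.0]]
force: [-0.2, -0.2, -0.0]
grip_width: 0.0325
grip_force: 0.0
```

Emit:
arm_command(hand=[2,2,2], travel=[[0,0,0],[0,0,0],[0,0,0]], twist=[[0,0,0],[0,0,0],[0,0,0]])

```text
time_s: 2.43
tool_pos: [0.4406, 0.2537, 0.2649]
ee_rot: [[-0.656, 0.755, 0.0], [0.755, 0.656, 0.0], [0.0, 0.0, -1.0]]
force: [0.2, 0.4, -1.2]
grip_width: 0.0259
grip_force: 30.0
```

Emit:
arm_command(hand=[2,2,2,2,2], travel=[[0,0,3],[0,0,7],[0,0,11],[0,0,15],[0,0,18]], twist=[[0,0,0],[0,0,0],[0,0,0],[0,0,0],[0,0,0]])

```text
time_s: 2.85
tool_pos: [0.4404, 0.2533, 0.4482]
ee_rot: [[-0.656, 0.755, 0.002], [0.755, 0.656, 0.002], [-0.0, 0.002, -1.0]]
force: [0.6, 0.6, -1.2]
grip_width: 0.0258
grip_force: 30.0
```

Emit:
arm_command(hand=[2,2,2,2,2], travel=[[0.5,-3,2],[1,-7,4],[2,-11,4],[3,-15,4],[3,-15,4]], twist=[[0,0,0],[0,0,0],[0,0,0],[0,0,0],[0,0,0]])

```text
time_s: 3.27
tool_pos: [0.4718, 0.0953, 0.4856]
ee_rot: [[-0.648, 0.762, 0.002], [0.762, 0.648, -0.001], [-0.002, 0.001, -1.0]]
force: [-0.2, -0.4, -1.9]
grip_width: 0.0258
grip_force: 30.0
```

```bash
cat > tip.py <<'E'
from h import *
import sys
o=get_obs();p=np.array(o["tool_pos"]);R=np.array(o["ee_rot"])
def proj(c,X):
    T=np.linalg.inv(c["T"]);q=c["camera_matrix"]@(T[:3,:3]@X+T[:3,3]);return q[:2]/q[2]
t=p+R@[0,0,.255];ims=[]
for n in("side","top"):
    c=cap(n);u=proj(c,t);print(n,u,c["T"][:3,3]);x,y=(u-25).astype(int)
    np.savez(n+"1.npz",f=c["frame"],K=c["camera_matrix"],T=c["T"],W=cloud(c))
    x=max(x,0);y=max(y,0);ims.append(cv2.resize(c["frame"][y:y+50,x:x+50],(400,400),interpolation=2));print("crop",x,y)
save(sys.argv[1],np.hstack(ims));print(p,t)
E
python3 tip.py tip1.png
```

```text
side [305.31426024 295.13747991] [0.3194307  0.59286343 1.13077683]
crop 280 270
top [262.65949265 260.1091694 ] [ 0.2787143  -0.07635987  1.41801402]
crop 237 235
[0.47182489 0.09531753 0.48557901] [0.47225803 0.09501624 0.23057956]
```

View pics/tip1.png

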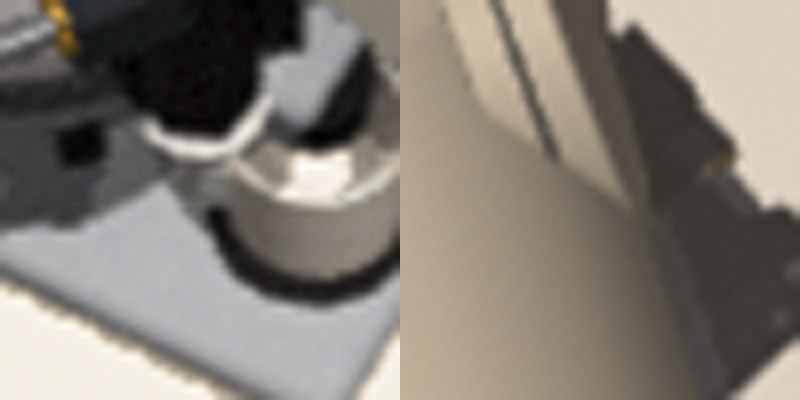

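The side crop shows the collar at about (205,140). The steel tip is lost against the grey foot and the cup, and the arm hides the driver in the top view. The depth image may show the blade.

```bash
cat > bl.py <<'E'
from h import *
import sys
d=np.load(sys.argv[1]);o=get_obs();p=np.array(o["tool_pos"]);R=np.array(o["ee_rot"])
L=(d["W"].reshape(-1,3)-p)@R
q=L[(abs(L[:,:2])<.03).all(1)&(L[:,2]>.19)&(L[:,2]<.275)]
# tool-frame coordinates: z 0.255 = tip
for lo,hi in((.195,.203),(.203,.208),(.21,.225),(.225,.24),(.24,.25),(.25,.262)):
    s=q[(q[:,2]>lo)&(q[:,2]<hi)]
    print(lo,hi,len(s),(s*1000).round(1).tolist() if len(s)<40 else (s.mean(0)*1000).round(1))
E
python3 bl.py side1.npz
```

```text
0.195 0.203 25 [[1.8, -14.9, 197.2], [4.2, -11.7, 195.1], [1.6, -15.0, 201.3], [4.8, -9.2, 196.0], [2.6, -12.4, 201.6], [-2.1, 8.7, 196.7], [4.0, -9.5, 201.1], [4.0, -11.6, 202.6], [-2.6, 8.6, 201.3], [-0.3, 7.5, 198.6], [2.5, 4.5, 196.7], [2.7, 2.5, 197.9], [4.0, 1.0, 197.0], [7.5, -3.7, 195.3], [6.7, -6.1, 198.3], [6.2, -8.5, 200.8], [0.1, 7.8, 201.5], [2.1, 6.5, 199.5], [3.7, 5.2, 198.1], [2.2, 2.4, 202.4], [4.7, 1.4, 199.5], [4.3, -0.9, 201.7], [7.0, -1.7, 198.3], [7.7, -3.5, 198.6], [7.8, -5.6, 199.9]]
0.203 0.208 41 [  2.6  -0.7 205.5]
0.21 0.225 0 []
0.225 0.24 14 [[-6.2, -0.9, 232.5], [-4.4, -2.2, 230.8], [-4.1, -4.2, 231.9], [-4.3, -6.5, 234.0], [-8.9, 0.2, 239.7], [-5.8, -0.6, 235.6], [-3.4, -1.7, 232.9], [-5.4, -4.7, 238.1], [-5.3, -6.9, 239.7], [-4.0, -8.5, 238.9], [-5.0, -0.2, 238.0], [-2.3, -1.2, 234.7], [-4.0, -4.1, 239.4], [-3.3, -5.9, 239.8]]
0.24 0.25 14 [[-13.1, -1.7, 243.6], [-10.2, 1.8, 240.6], [-8.4, 2.7, 241.0], [-8.6, 0.4, 243.1], [-3.6, -8.2, 242.0], [-10.4, 1.9, 248.6], [-8.3, 0.7, 246.4], [-6.6, -0.8, 244.8], [-5.8, -2.6, 245.0], [-2.6, -3.3, 240.5], [-5.0, -6.6, 246.9], [-4.4, -8.5, 247.4], [-5.1, -4.4, 249.3], [-3.6, -8.1, 249.8]]
0.25 0.262 10 [[-10.0, 2.2, 251.7], [-8.7, 0.6, 251.0], [-8.0, -1.3, 251.2], [-6.5, -2.8, 250.2], [-5.6, -6.8, 251.8], [-7.3, -0.9, 253.9], [-7.0, -2.9, 255.0], [-5.4, -4.4, 253.6], [-4.9, -6.4, 254.5], [-2.9, -7.7, 252.3]]
```

```bash
cat > bl.py <<'E'
from h import *
for n in("side","top"):
    o=get_obs();p=np.array(o["tool_pos"]);R=np.array(o["ee_rot"]);print(p.round(4),np.abs(o["qd"]).max())
    L=(cloud(cap(n)).reshape(-1,3)-p)@R
    q=L[(abs(L[:,:2])<.03).all(1)&(L[:,2]>.13)&(L[:,2]<.275)]*1000
    for lo,hi in((135,160),(187,203),(203,209),(215,240),(240,260)):
        s=q[(q[:,2]>lo)&(q[:,2]<hi)]
        if len(s)>4:
            w,v=np.linalg.eigh(np.cov(s[:,:2].T));print(n,lo,hi,len(s),"mean",s.mean(0).round(1),"min",s.min(0).round(1),"max",s.max(0).round(1),"dir",np.degrees(np.arctan2(v[1,1],v[0,1])).round(0),np.sqrt(w).round(1))
E
python3 bl.py
```

```text
[0.4707 0.1016 0.4849] 3.3588012889212266
side 135 160 103 mean [ 10.4  -7.8 149.3] min [  0.8 -25.3 135.1] max [ 14.1  22.1 160. ] dir 86.0 [ 2.  11.8]
side 187 203 56 mean [  9.7   1.9 195.1] min [ -0.4 -13.1 187.4] max [ 14.   13.1 202.9] dir 98.0 [2.7 7.6]
side 203 209 48 mean [  9.2   1.9 206.4] min [ -3.  -16.2 203.5] max [ 15.9  15.1 209. ] dir 103.0 [4.1 9.3]
side 215 240 9 mean [ 1.100e+00 -2.000e-01  2.369e+02] min [ -4.9  -3.9 232.9] max [  3.   3. 240.] dir 121.0 [2.1 3. ]
side 240 260 28 mean [ -0.3   0.4 247.6] min [ -5.2  -5.8 240. ] max [  5.    5.8 258.4] dir 125.0 [1.2 4.4]
[0.4704 0.1035 0.4846] 1.8705261317858366
```

Now that the arm has settled, the tip sits on the tool axis within 0.5 mm. The blade is at tool y − 30°, which is about 11° in world. I'll turn −114° on the way to the left screw.

Emit:
arm_command(hand=[2,2,2,2,2], travel=[[1,-1,0],[2,-2,0],[3,-3,0],[4,-4,0],[5,-5,0]], twist=[[0,0,-7],[0,0,-14],[0,0,-21],[0,0,-28],[0,0,-35]])

```text
time_s: 3.88
tool_pos: [0.5209, 0.0551, 0.4844]
ee_rot: [[-0.101, 0.995, -0.001], [0.995, 0.101, -0.0], [-0.0, -0.001, -1.0]]
force: [-0.3, -0.2, -1.2]
grip_width: 0.0262
grip_force: 30.0
```

Emit:
arm_command(hand=[2,2,2,2,2], travel=[[1,-1,0],[2,-2,0],[3,-3,0],[4,-4,0],[5,-4.5,0]], twist=[[0,0,-7],[0,0,-14],[0,0,-21],[0,0,-28],[0,0,-35]])

```text
time_s: 4.3
tool_pos: [0.571, 0.0093, 0.4843]
ee_rot: [[0.489, 0.872, -0.001], [0.872, -0.489, -0.0], [-0.001, -0.001, -1.0]]
force: [-0.4, 0.1, -1.3]
grip_width: 0.0261
grip_force: 30.0
```

Emit:
arm_command(hand=[2,2,2,2,2], travel=[[0.5,-0.3,0],[1,-0.3,0],[1.4,-0.3,0],[1.4,-0.3,0],[1.4,-0.3,0]], twist=[[0,0,-7],[0,0,-14],[0,0,-21],[0,0,-28],[0,0,-35]])

```text
time_s: 4.72
tool_pos: [0.5849, 0.0078, 0.484]
ee_rot: [[0.9, 0.435, -0.001], [0.435, -0.9, -0.0], [-0.001, -0.0, -1.0]]
force: [0.5, 0.1, -1.5]
grip_width: 0.0256
grip_force: 30.0
```

Emit:
arm_command(hand=[2,2,2,2,2], travel=[[0,0,0],[0,0,0],[0,0,0],[0,0,-1],[0,0,-2]], twist=[[0,0,-5],[0,0,-9],[0,0,-9],[0,0,-9],[0,0,-9]])

```text
time_s: 5.13
tool_pos: [0.5847, 0.0066, 0.464]
ee_rot: [[0.955, 0.296, 0.0], [0.296, -0.955, 0.0], [0.0, -0.0, -1.0]]
force: [-0.3, -0.2, -1.8]
grip_width: 0.0257
grip_force: 30.0
```

```bash
python3 bl.py; python3 bl.py;python3 -c "
from h import *
o=get_obs();R=np.array(o['ee_rot']);print(o['tool_pos'],R.round(3).tolist(),np.degrees(np.arctan2(R[1,1],R[0,1])),o['joint_pos'])"
```

```text
[0.5847 0.0066 0.464 ] 14.173552663396926
side 215 240 10 mean [ -2.3  -3.4 235.3] min [ -5.6  -6.  228.5] max [  1.2  -1.5 239.8] dir -166.0 [1.4 2.4]
side 240 260 21 mean [ -1.9  -2.2 248. ] min [ -6.9  -7.2 241.1] max [  2.3   5.5 256.7] dir 127.0 [1.5 4.7]
[0.5842 0.0065 0.4614] 2.712752611526246
[0.5842 0.0063 0.4622] 2.11510676024006
side 215 240 12 mean [ -2.5  -3.2 235.1] min [ -6.3  -4.9 228.8] max [  0.8  -1.4 239.9] dir -174.0 [1.2 2.4]
side 240 260 18 mean [ -2.   -2.6 248.4] min [ -6.7  -8.6 240.6] max [  1.6   8.5 255.6] dir 125.0 [1.4 4.7]
[0.5843 0.006  0.4633] 1.7225881108555963
[0.58442532 0.00579579 0.46416107] [[0.956, 0.293, -0.001], [0.293, -0.956, -0.0], [-0.001, -0.0, -1.0]] -72.95019276563664 [-35.83478448  13.76577104  37.35819157  86.50162491  -8.35557622
  82.63043739 -71.13910499]
```

Emit:
arm_command(hand=[2,2,2,2], travel=[[0.15,0,-1],[0.15,0,-2.2],[0.15,0,-2.8],[0.15,0,-2.8]], twist=[[0,0,0],[0,0,0],[0,0,0],[0,0,0]])

```text
time_s: 5.67
tool_pos: [0.5857, 0.0057, 0.4346]
ee_rot: [[0.956, 0.292, -0.003], [0.292, -0.956, -0.001], [-0.003, -0.0, -1.0]]
force: [0.1, 0.2, -1.2]
grip_width: 0.0261
grip_force: 30.0
```

```bash
cat > near.py <<'E'
from h import *
import sys
for _ in range(2): cap("side")
o=get_obs();p=np.array(o["tool_pos"]);R=np.array(o["ee_rot"]);print("tool",p.round(4),"psi",np.degrees(np.arctan2(R[1,1],R[0,1])).round(1),"F",np.round(o["force"],1))
c=cap("side");W=cloud(c);P=W.reshape(-1,3);T=np.linalg.inv(c["T"])
def pr(X):
    q=c["camera_matrix"]@(T[:3,:3]@X+T[:3,3]);return q[:2]/q[2]
r=P[np.hypot(*(P[:,:2]-p[:2]).T)<.022]
zt=p[2]-.2555
for n,lo,hi in(("shaft",zt+.014,zt+.03),("blade",zt+.001,zt+.012),("head",.166,min(.174,zt-.001)),("tab",.157,.165)):
    s=r[(r[:,2]>lo)&(r[:,2]<hi)];
    if len(s):print(n,len(s),s.mean(0).round(4),s.min(0).round(4),s.max(0).round(4))
a=p+R@[0,0,.2555];h=np.array([*map(float,sys.argv[2:4]),.17]);x,y=(pr(h)-[20,25]).astype(int)
S=12
im=cv2.resize(c["frame"][y:y+40,x:x+40],None,fx=S,fy=S,interpolation=2)
for X,col in((a,(0,0,255)),(h,(255,0,0))):
    u=(pr(X)-[x,y]+.5)*S;cv2.drawMarker(im,tuple(int(k) for k in u),col,0,16,1);print(u.round())
save(sys.argv[1],im)
E
python3 near.py n1.png .585 .0056
```

```text
tool [0.586  0.0056 0.4365] psi -73.0 F [-0.1 -0.4 -1.1]
shaft 11 [0.5824 0.0081 0.1997] [0.5788 0.0052 0.1957] [0.5855 0.0096 0.2049]
blade 11 [0.5834 0.0091 0.1883] [0.58   0.0042 0.1839] [0.5857 0.0121 0.1928]
head 43 [0.5853 0.0068 0.1688] [ 0.5757 -0.0054  0.166 ] [0.5968 0.0151 0.1729]
tab 37 [5.841e-01 5.000e-04 1.617e-01] [ 0.5673 -0.0138  0.1571] [0.5979 0.0173 0.165 ]
[245. 275.]
[254. 309.]
```

View pics/n1.png

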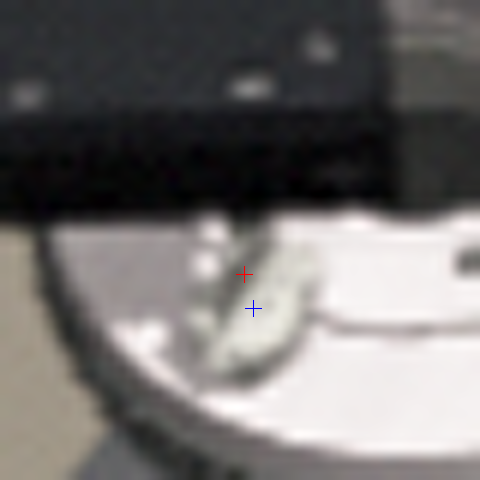

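The crop shows the screw head around (255,315), lit on its right half. A dark line, which is the slot or a shadow, runs from (260,235) to (200,355). The blade isn't clear, so I'll label pixels by depth.

```bash
python3 - <<'E'
from h import *
c=cap("side");W=cloud(c);T=np.linalg.inv(c["T"])
h=np.array([.585,.0056,.17]);q=c["camera_matrix"]@(T[:3,:3]@h+T[:3,3]);x,y=(q[:2]/q[2]-[20,25]).astype(int);print(x,y)
B=W[y+16:y+33,x+13:x+29]
print("z mm");print((B[...,2]*1000).round().astype(int))
print("gray");print(cv2.cvtColor(c["frame"],6)[y+16:y+33,x+13:x+29])
d=np.load("side0.npz");print("gray before");print(cv2.cvtColor(d["f"],6)[y+16:y+33,x+13:x+29])
print("z before");print((d["W"][y+16:y+33,x+13:x+29,2]*1000).round().astype(int))
E
```

```text
247 239
z mm
[[                 331                  328                  333
                   330                  329                  331
                   330                  332                  330
                   331                  329                  331
                   329                  329                  332
                   329]
 [                 325                  327                  325
                   327                  327                  331
                   328                  327                  326
                   329                  328                  327
                   327                  328                  325
                   325]
 [                 324                  322                  146
                   149                  154                  152
                   200                  209                  203
                   195                  158                  157
                   155                  157                  157
                   159]
 [                 151                  
[... 12507 characters left out ...]
       151
                   160                  163                  163
                   153                  153                  146
                   152                  146                  147
                   151]
 [                 146                  147                  152
                   146                  150                  148
                   149                  152                  150
                   148                  147                  150
                   150                  147                  150
                   152]]<stdin>:5: RuntimeWarning: invalid value encountered in cast
<stdin>:8: RuntimeWarning: invalid value encountered in cast
```

By pixel, the blade's lower edge (about column 20.8, row 23.4 of the crop) is within 1 mm of where kinematics puts it. The slot's dark line lies about 0.5–1 mm further to +x. I nudge +0.5 mm and descend gently.

Emit:
arm_command(hand=[2,2,2,2,2], travel=[[0.05,0,-0.4],[0.05,0,-0.7],[0.05,0,-1.0],[0.05,0,-1.2],[0.05,0,-1.4]], twist=[[0,0,0],[0,0,0],[0,0,0],[0,0,0],[0,0,0]])

```text
time_s: 6.28
tool_pos: [0.5865, 0.0056, 0.4226]
ee_rot: [[0.956, 0.292, 0.0], [0.292, -0.956, -0.0], [-0.0, 0.0, -1.0]]
force: [-0.2, 0.5, -1.1]
grip_width: 0.0261
grip_force: 30.0
```

Emit:
arm_command(hand=[2,2], travel=[[0,0,0],[0,0,0]], twist=[[0,0,0],[0,0,0]])

```text
time_s: 6.45
tool_pos: [0.5866, 0.0055, 0.4228]
ee_rot: [[0.956, 0.292, 0.0], [0.292, -0.956, -0.0], [-0.0, 0.0, -1.0]]
force: [-0.8, -0.6, -0.9]
grip_width: 0.0259
grip_force: 30.0
```

Emit:
arm_command(hand=[2,2,2,2], travel=[[0,0,-0.1],[0,0,-0.2],[0,0,-0.3],[0,0,-0.3]], twist=[[0,0,0],[0,0,0],[0,0,0],[0,0,0]])

```text
time_s: 6.78
tool_pos: [0.5866, 0.0055, 0.4197]
ee_rot: [[0.956, 0.292, 0.0], [0.292, -0.956, -0.0], [0.0, 0.0, -1.0]]
force: [0.9, 0.3, -1.1]
grip_width: 0.0259
grip_force: 30.0
```

The tip is 5 mm down in the slot with no side load. Now I turn the left screw.

Emit:
arm_command(hand=[2,2,2,2,2], travel=[[0,0,0],[0,0,0],[0,0,0],[0,0,0],[0,0,0]], twist=[[0,0,5],[0,0,10],[0,0,15],[0,0,20],[0,0,25]])

```text
time_s: 7.2
tool_pos: [0.5869, 0.0058, 0.4199]
ee_rot: [[0.74, 0.672, 0.002], [0.672, -0.74, 0.0], [0.002, 0.001, -1.0]]
force: [4.7, 0.8, -3.2]
grip_width: 0.0255
grip_force: 30.0
```

Emit:
arm_command(hand=[2,2,2,2,2], travel=[[0,0,0],[0,0,0],[0,0,0],[0,0,0],[0,0,0]], twist=[[0,0,5],[0,0,10],[0,0,15],[0,0,20],[0,0,25]])

```text
time_s: 7.62
tool_pos: [0.5869, 0.006, 0.4199]
ee_rot: [[0.387, 0.922, 0.001], [0.922, -0.387, 0.001], [0.001, 0.001, -1.0]]
force: [3.1, 2.2, -3.4]
grip_width: 0.0259
grip_force: 30.0
```

Emit:
arm_command(hand=[2,2,2,2,2], travel=[[0,0,0],[0,0,0],[0,0,0],[0,0,0],[0,0,0]], twist=[[0,0,5],[0,0,10],[0,0,15],[0,0,20],[0,0,25]])

```text
time_s: 8.03
tool_pos: [0.5868, 0.0062, 0.4199]
ee_rot: [[-0.039, 0.999, 0.001], [0.999, 0.039, 0.001], [0.001, 0.001, -1.0]]
force: [1.1, 2.6, -2.3]
grip_width: 0.0255
grip_force: 30.0
```

Emit:
arm_command(hand=[2,2,2,2,2], travel=[[0,0,0],[0,0,0],[0,0,0],[0,0,0],[0,0,0]], twist=[[0,0,5],[0,0,10],[0,0,15],[0,0,20],[0,0,22]])

```text
time_s: 8.45
tool_pos: [0.5866, 0.0062, 0.4199]
ee_rot: [[-0.412, 0.911, 0.0], [0.911, 0.412, 0.001], [0.001, 0.001, -1.0]]
force: [1.0, 2.2, -1.5]
grip_width: 0.0263
grip_force: 30.0
```

```bash
cat > scr.py <<'E'
from h import *
o=get_obs();R=np.array(o["ee_rot"]);print(np.round(o["tool_pos"],4),"psi",np.degrees(np.arctan2(R[1,1],R[0,1])).round(1),"F",np.round(o["force"],1),"M",np.round(o["moment"],2),"q",np.round(o["joint_pos"]))
for n in("side","top"):
    W=cloud(cap(n));P=W.reshape(-1,3)
    for nm,c in(("L",(.5855,.0058)),("R",(.5556,-.1104))):
        d=P[:,:2]-c;r=np.hypot(*d.T);s=(r>.013)&(r<.023)&(P[:,2]>.158)&(P[:,2]<.167)
        if s.sum()>3:
            m=d[s].mean(0);print(n,nm,s.sum(),"tab az",np.degrees(np.arctan2(m[1],m[0])).round(),(m*1000).round(1))
E
python3 scr.py
```

```text
[0.5866 0.0062 0.4199] psi 24.3 F [ 1.   2.2 -1.5] M [ 0.58 -0.27 -0.08] q [-25.  14.  24.  90.  -6.  77.  24.]
side L 18 tab az -42.0 [ 9.6 -8.6]
side R 16 tab az 88.0 [ 0.5 14.3]
top R 19 tab az 91.0 [-0.2 17.9]
```

Emit:
arm_command(hand=[2,2,2,2,2], travel=[[0,0,0],[0,0,0],[0,0,0],[0,0,0.6],[0,0,3]], twist=[[0,0,5],[0,0,6],[0,0,2],[0,0,2],[0,0,2]])

```text
time_s: 8.97
tool_pos: [0.5859, 0.0056, 0.447]
ee_rot: [[-0.437, 0.899, -0.006], [0.899, 0.437, -0.002], [0.001, -0.006, -1.0]]
force: [-0.3, -0.1, -1.0]
grip_width: 0.0255
grip_force: 30.0
```

Emit:
arm_command(hand=[2,2,2,2,2], travel=[[0,0,3],[0,0,3.3],[-0.3,-3,3.3],[-1,-6,3.3],[-1.5,-8,3.3]], twist=[[0,0,0],[0,0,-6],[0,0,-13],[0,0,-20],[0,0,-27]])

```text
time_s: 9.38
tool_pos: [0.5707, -0.0778, 0.4836]
ee_rot: [[0.026, 1.0, 0.0], [1.0, -0.026, -0.002], [-0.002, 0.0, -1.0]]
force: [-0.2, -0.4, -1.0]
grip_width: 0.0259
grip_force: 30.0
```

```bash
python3 scr.py; python3 scr.py
```

```text
[ 0.5707 -0.0778  0.4836] psi -1.5 F [-0.2 -0.4 -1. ] M [-0.17  0.02 -0.02] q [-23.  11.  31.  86.  -6.  84.   6.]
side L 20 tab az -34.0 [12.3 -8.2]
side R 13 tab az 85.0 [ 1.4 16.4]
[ 0.5702 -0.0796  0.4838] psi -1.7 F [-0.5 -0.2 -1. ] M [-0.09  0.08  0.03] q [-22.  11.  31.  86.  -6.  84.   6.]
side L 17 tab az -27.0 [12.3 -6.3]
side R 14 tab az 86.0 [ 1.2 16.5]
```

```bash
cat > v.py <<'E'
from r import *
import sys
c=cap("side");d=dict(T=c["T"],K=c["camera_matrix"],f=c["frame"]);d0=np.load("side0.npz")
save(sys.argv[1],np.vstack([np.hstack([rect(x,p,.166,.03,300) for p in((.585,.0056),(.5554,-.1106))]) for x in(d0,d)]))
for W in(d0["W"],cloud(c)):
    P=W.reshape(-1,3)
    for p in((.5855,.0058),(.556,-.110)):
        e=P[:,:2]-p;r=np.hypot(*e.T);s=(r>.0125)&(r<.023)&(P[:,2]>.157)&(P[:,2]<.165);a=np.degrees(np.arctan2(e[s,1],e[s,0]));print(np.sort(a).round().tolist())
E
python3 v.py v1.png
```

```text
[-148.0, -147.0, -145.0, -141.0, -131.0, -123.0, -120.0, -119.0, -117.0, -113.0, -112.0, -108.0, -107.0, -102.0, -102.0, -99.0, -99.0, -95.0, -94.0, -89.0]
[-93.0, 67.0, 72.0, 76.0, 79.0, 82.0, 85.0, 88.0, 94.0, 95.0, 98.0, 103.0, 104.0, 104.0]
[-143.0, -128.0, -122.0, -114.0, -93.0, -62.0, -36.0, -28.0, -26.0, -24.0, -21.0, -21.0, -20.0, -13.0, -12.0, -7.0, -6.0, -4.0, 1.0, 2.0]
[43.0, 67.0, 73.0, 74.0, 77.0, 81.0, 85.0, 89.0, 92.0, 103.0, 103.0, 104.0, 116.0]
```

View pics/v1.png

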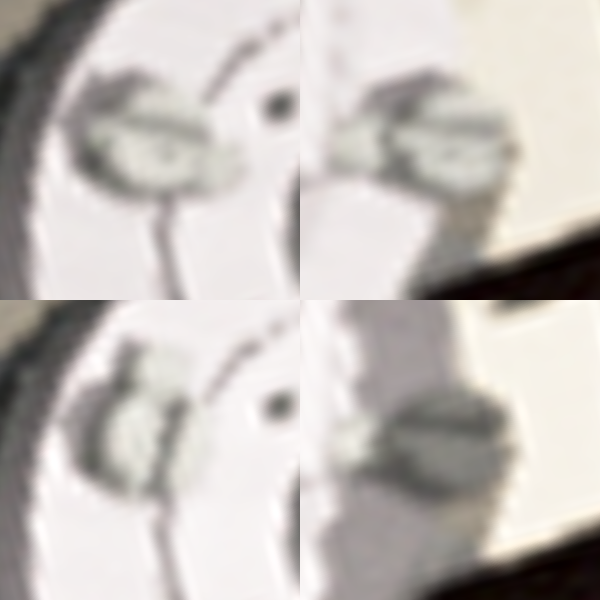

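The left tab now points towards +x, off the flange, at about 90°. The right slot is at about 87°, so I go there next.

Emit:
arm_command(hand=[2,2,2,2,2], travel=[[-0.4,-1,0],[-0.8,-2,0],[-1.3,-3,0],[-1.35,-3.05,0],[-1.35,-3.05,0]], twist=[[0,0,-7],[0,0,-14],[0,0,-21],[0,0,-28],[0,0,-35]])

```text
time_s: 10.05
tool_pos: [0.558, -0.1045, 0.483]
ee_rot: [[0.591, 0.806, -0.0], [0.806, -0.591, -0.0], [-0.0, -0.0, -1.0]]
force: [-0.0, -0.3, -1.2]
grip_width: 0.0255
grip_force: 30.0
```

Emit:
arm_command(hand=[2,2,2,2,2], travel=[[0,0,0],[0,0,-1],[0,0,-2],[0,0,-3],[0,0,-4]], twist=[[0,0,-7],[0,0,-14],[0,0,-21],[0,0,-26.5],[0,0,-26.5]])

```text
time_s: 10.47
tool_pos: [0.5584, -0.1036, 0.4423]
ee_rot: [[0.888, 0.46, -0.0], [0.46, -0.888, -0.0], [-0.0, -0.0, -1.0]]
force: [-1.2, 0.1, -2.0]
grip_width: 0.0258
grip_force: 30.0
```

Emit:
arm_command(hand=[2,2,2], travel=[[0,0,-0.8],[0,0,-0.8],[0,0,-0.8]], twist=[[0,0,0],[0,0,0],[0,0,0]])

```text
time_s: 10.72
tool_pos: [0.5581, -0.1045, 0.4346]
ee_rot: [[0.886, 0.464, -0.001], [0.464, -0.886, -0.0], [-0.001, -0.0, -1.0]]
force: [-0.5, 0.3, -0.9]
grip_width: 0.0255
grip_force: 30.0
```

```bash
python3 near.py n2.png .5566 -.1104; python3 - <<'E'
from h import *
c=cap("side");W=cloud(c);o=get_obs();p=o["tool_pos"];print(p)
P=W.reshape(-1,3);r=P[np.hypot(*(P[:,:2]-np.array(p)[:2]).T)<.016];print((r[(r[:,2]>.177)&(r[:,2]<.2)]*1000).round(1).tolist())
E
```

```text
tool [ 0.5582 -0.1049  0.4354] psi -62.4 F [-0.4 -0.1 -0.6]
shaft 13 [ 0.5552 -0.1025  0.2014] [ 0.5529 -0.1053  0.1958] [ 0.5579 -0.0999  0.2089]
blade 8 [ 0.5555 -0.0999  0.1884] [ 0.5536 -0.1062  0.1831] [ 0.5571 -0.0965  0.1915]
head 34 [ 0.5549 -0.1084  0.1686] [ 0.5461 -0.1197  0.166 ] [ 0.5669 -0.0975  0.1712]
tab 36 [ 0.5566 -0.1004  0.1611] [ 0.5462 -0.1225  0.1578] [ 0.5718 -0.088   0.1644]
[239. 305.]
[257. 317.]
[ 0.55815101 -0.10503093  0.43543407]
[[558.3, -104.1, 199.6], [557.7, -101.8, 199.0], [554.2, -105.9, 194.9], [557.9, -101.9, 195.0], [555.3, -101.5, 196.4], [553.4, -103.1, 194.9], [557.1, -99.2, 194.8], [555.4, -101.3, 192.8], [554.5, -106.1, 187.2], [558.3, -102.3, 186.8], [556.2, -103.3, 186.2], [555.0, -107.0, 182.1], [557.9, -100.6, 185.3], [556.2, -102.7, 183.3], [557.8, -99.7, 182.6], [554.8, -98.3, 185.5]]
```

View pics/n2.png

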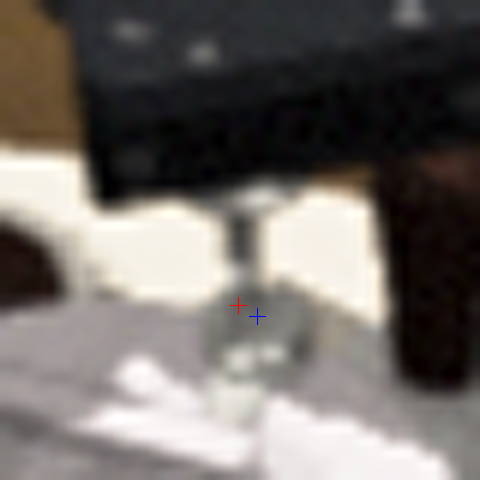

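The blade (red mark at 238,305) is 5 mm to +y of the screw head (centre about 260,318). I correct that, then descend.

Emit:
arm_command(hand=[2,2,2,2,2], travel=[[-0.15,-0.54,0],[-0.15,-0.54,0],[-0.15,-0.54,-0.4],[-0.15,-0.54,-0.8],[-0.15,-0.54,-0.8]], twist=[[0,0,0],[0,0,0],[0,0,0],[0,0,0],[0,0,0]])

```text
time_s: 11.33
tool_pos: [0.5564, -0.1102, 0.4258]
ee_rot: [[0.887, 0.462, -0.001], [0.462, -0.887, 0.0], [-0.001, -0.001, -1.0]]
force: [-0.7, 1.0, -1.6]
grip_width: 0.0254
grip_force: 30.0
```

Emit:
arm_command(hand=[2,2,2,2,2], travel=[[0,0,-0.2],[0,0,-0.4],[0,0,-0.6],[0,0,-0.6],[0,0,-0.6]], twist=[[0,0,0],[0,0,0],[0,0,0],[0,0,0],[0,0,0]])

```text
time_s: 11.75
tool_pos: [0.5567, -0.1103, 0.4208]
ee_rot: [[0.887, 0.462, 0.0], [0.462, -0.887, -0.0], [0.0, 0.0, -1.0]]
force: [1.9, -0.3, -0.7]
grip_width: 0.0259
grip_force: 30.0
```

Emit:
arm_command(hand=[2,2,2,2,2], travel=[[0,0,-0.1],[0,0,-0.1],[0,0,-0.1],[0,0,-0.1],[0,0,-0.1]], twist=[[0,0,5],[0,0,10],[0,0,15],[0,0,20],[0,0,25]])

```text
time_s: 12.17
tool_pos: [0.557, -0.11, 0.4202]
ee_rot: [[0.605, 0.796, 0.002], [0.796, -0.605, 0.0], [0.001, 0.001, -1.0]]
force: [2.9, 1.3, -2.7]
grip_width: 0.0257
grip_force: 30.0
```

Emit:
arm_command(hand=[2,2,2,2,2], travel=[[0,0,0],[0,0,0],[0,0,0],[0,0,0],[0,0,0]], twist=[[0,0,5],[0,0,10],[0,0,15],[0,0,20],[0,0,25]])

```text
time_s: 12.58
tool_pos: [0.5568, -0.1099, 0.4201]
ee_rot: [[0.212, 0.977, 0.001], [0.977, -0.212, 0.001], [0.001, 0.001, -1.0]]
force: [3.0, 1.9, -0.5]
grip_width: 0.0259
grip_force: 30.0
```

Emit:
arm_command(hand=[2,2,2,2,2], travel=[[0,0,0],[0,0,0],[0,0,0],[0,0,0],[0,0,0]], twist=[[0,0,5],[0,0,10],[0,0,15],[0,0,20],[0,0,25]])

```text
time_s: 13.0
tool_pos: [0.5567, -0.1099, 0.4201]
ee_rot: [[-0.221, 0.975, 0.001], [0.975, 0.221, 0.001], [0.001, 0.001, -1.0]]
force: [0.7, 1.2, -0.8]
grip_width: 0.0254
grip_force: 30.0
```

Emit:
arm_command(hand=[2,2,2,2,2], travel=[[0,0,0],[0,0,0],[0,0,0],[0,0,0],[0,0,0]], twist=[[0,0,5],[0,0,10],[0,0,15],[0,0,18],[0,0,18]])

```text
time_s: 13.42
tool_pos: [0.5566, -0.11, 0.4201]
ee_rot: [[-0.51, 0.86, 0.0], [0.86, 0.51, 0.001], [0.001, 0.001, -1.0]]
force: [0.3, 2.8, -0.1]
grip_width: 0.0255
grip_force: 30.0
```

Emit:
arm_command(hand=[2,2,2,2,2], travel=[[0,0,0],[0,0,0.8],[0,0,3],[0,0,5.5],[0,0,6.5]], twist=[[0,0,-4],[0,0,-4],[0,0,-4],[0,0,-4],[0,0,-4]])

```text
time_s: 13.83
tool_pos: [0.5566, -0.1109, 0.4884]
ee_rot: [[-0.446, 0.895, 0.004], [0.895, 0.446, -0.001], [-0.002, 0.003, -1.0]]
force: [-0.1, -0.0, -1.3]
grip_width: 0.0258
grip_force: 30.0
```

Emit:
arm_command(hand=[2,2,2,2,2], travel=[[0,3,0],[-1,7,0],[-2,11,0],[-3,15,0],[-4,19,0]], twist=[[0,0,5],[0,0,10],[0,0,15],[0,0,15],[0,0,15]])

```text
time_s: 14.25
tool_pos: [0.5157, 0.081, 0.4849]
ee_rot: [[-0.663, 0.749, 0.0], [0.749, 0.663, -0.0], [-0.0, 0.0, -1.0]]
force: [0.9, 0.0, -1.4]
grip_width: 0.0258
grip_force: 30.0
```

```bash
python3 v.py v2.png;python3 scr.py
```

```text
[-148.0, -147.0, -145.0, -141.0, -131.0, -123.0, -120.0, -119.0, -117.0, -113.0, -112.0, -108.0, -107.0, -102.0, -102.0, -99.0, -99.0, -95.0, -94.0, -89.0]
[-93.0, 67.0, 72.0, 76.0, 79.0, 82.0, 85.0, 88.0, 94.0, 95.0, 98.0, 103.0, 104.0, 104.0]
[5.0, 9.0]
[]
[0.5139 0.0902 0.4847] psi 42.1 F [-0.4 10.5 -1.3] M [ 0.63  0.02 -0.04] q [-31.   4.  17.  93.  -1.  84.  28.]
side L 12 tab az -13.0 [17.2 -3.9]
top L 18 tab az -39.0 [ 9.9 -7.9]
top R 23 tab az 138.0 [-9.4  8.5]
```

View pics/v2.png

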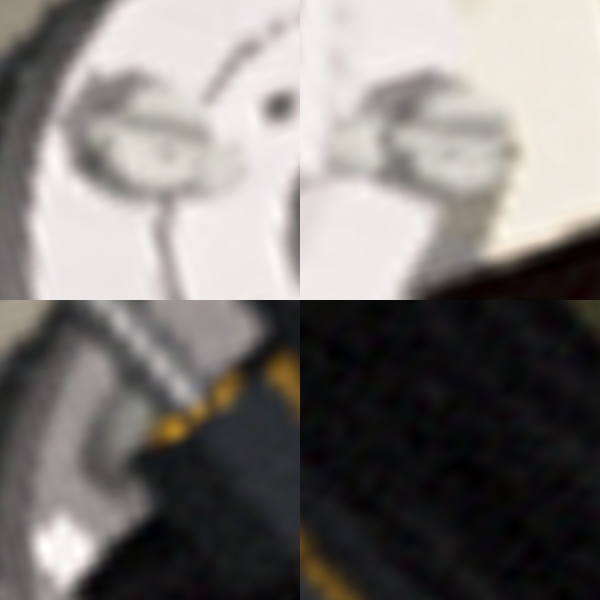

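In this last allowed view, gripper and arm cover both screws. The top depth, however, puts the right tab (138°) 177° from the left one (−39°), so both appear equally turned. I check again once the driver is stowed, and now go to the block.

Emit:
arm_command(hand=[2,2,2,2,2], travel=[[-1.5,3.3,0],[-3,6.6,0],[-4.5,10,0],[-6,13.5,-2],[-7.3,16.4,-4]], twist=[[0,0,0],[0,0,0],[0,0,0],[0,0,0],[0,0,0]])

```text
time_s: 14.82
tool_pos: [0.4433, 0.2445, 0.4455]
ee_rot: [[-0.662, 0.75, 0.003], [0.75, 0.662, 0.002], [-0.0, 0.003, -1.0]]
force: [1.5, 0.2, -1.7]
grip_width: 0.0257
grip_force: 30.0
```

Emit:
arm_command(hand=[2,2,2,2,2], travel=[[0,0,-3],[0,0,-6],[0,0,-8],[0,0,-8],[0,0,-8]], twist=[[0,0,0],[0,0,0],[0,0,0],[0,0,0],[0,0,0]])

```text
time_s: 15.23
tool_pos: [0.4441, 0.2427, 0.3647]
ee_rot: [[-0.661, 0.75, -0.001], [0.75, 0.661, -0.001], [-0.0, -0.002, -1.0]]
force: [0.2, -0.4, -0.2]
grip_width: 0.0264
grip_force: 30.0
```

```bash
python3 scr.py; python3 scr.py; python3 bl.py
```

```text
[0.4441 0.2427 0.3647] psi 41.4 F [ 0.2 -0.4 -0.2] M [-0.07  0.02 -0.02] q [-41.   5.   7. 105.  -1.  70.   8.]
top L 16 tab az -48.0 [ 8.2 -9.2]
top R 21 tab az 138.0 [-9.7  8.9]
[0.4444 0.2432 0.3665] psi 41.4 F [ 0.1  0.7 -0.2] M [-0.   -0.03  0.02] q [-41.   5.   7. 105.  -1.  70.   8.]
top L 19 tab az -54.0 [ 7.1 -9.7]
top R 26 tab az 137.0 [-9.3  8.7]
[0.4442 0.2436 0.3666] 0.429411623186044
side 135 160 17 mean [  9.3  -7.8 142.8] min [  5.9 -19.8 135.4] max [ 13.7   8.  159.6] dir 82.0 [2.2 8.4]
side 187 203 34 mean [ 10.3  -0.4 195.4] min [  6.7 -12.5 187.9] max [ 14.6  11.4 202.7] dir 91.0 [2.1 6.9]
side 203 209 35 mean [  9.8  -0.9 206.3] min [  2.3 -16.6 203.2] max [ 15.9  14.8 208.9] dir 90.0 [3.5 9.5]
side 240 260 9 mean [  0.9  -2.1 251. ] min [ -2.5  -6.6 245.1] max [  3.7   4.3 254.7] dir 120.0 [0.5 4.5]
[0.4441 0.2436 0.3664] 0.41110281137382454
```

Emit:
arm_command(hand=[2,2,2,2,2], travel=[[-0.34,1.0,0],[-0.34,1.0,0],[-0.34,1.0,-1],[-0.34,1.0,-2],[-0.34,1.0,-3]], twist=[[0,0,0],[0,0,0],[0,0,0],[0,0,0],[0,0,0]])

```text
time_s: 15.95
tool_pos: [0.44, 0.2535, 0.3334]
ee_rot: [[-0.662, 0.749, -0.0], [0.749, 0.662, -0.0], [-0.0, -0.001, -1.0]]
force: [-0.0, 0.1, -1.8]
grip_width: 0.0258
grip_force: 30.0
```

Emit:
arm_command(hand=[2,2,2,2,2], travel=[[0,0,-1],[0,0,-2],[0,0,-3],[0,0,-3],[0,0,-3]], twist=[[0,0,0],[0,0,0],[0,0,0],[0,0,0],[0,0,0]])

```text
time_s: 16.37
tool_pos: [0.44, 0.2535, 0.3041]
ee_rot: [[-0.662, 0.749, -0.001], [0.749, 0.662, -0.001], [0.0, -0.001, -1.0]]
force: [1.1, 0.4, -0.7]
grip_width: 0.0258
grip_force: 30.0
```

Emit:
arm_command(hand=[2,2,2,2,2], travel=[[0.05,0,-1.2],[0.05,0,-2.4],[0.05,0,-3.4],[0.05,0,-3.8],[0.05,0,-3.8]], twist=[[0,0,0],[0,0,0],[0,0,0],[0,0,0],[0,0,0]])

```text
time_s: 16.78
tool_pos: [0.4405, 0.2535, 0.2662]
ee_rot: [[-0.662, 0.749, -0.001], [0.749, 0.662, -0.001], [0.0, -0.001, -1.0]]
force: [0.6, 0.1, -0.9]
grip_width: 0.0258
grip_force: 30.0
```

Emit:
arm_command(hand=[2,2,4,6,6], travel=[[0,0,0],[0,0,0],[0,0,0],[0,0,0],[0,0,0]], twist=[[0,0,0],[0,0,0],[0,0,0],[0,0,0],[0,0,0]])

```text
time_s: 17.2
tool_pos: [0.4408, 0.2537, 0.2673]
ee_rot: [[-0.662, 0.749, 0.001], [0.749, 0.662, 0.001], [-0.0, 0.001, -1.0]]
force: [0.7, 0.6, -0.0]
grip_width: 0.0381
grip_force: 0.0
```

Emit:
arm_command(hand=[8,8,8,8,8], travel=[[0,0,0],[0,0,0],[0,0,0.5],[0,0,2],[0,0,4]], twist=[[0,0,0],[0,0,0],[0,0,0],[0,0,0],[0,0,0]])

```text
time_s: 17.62
tool_pos: [0.4402, 0.2534, 0.3064]
ee_rot: [[-0.662, 0.749, -0.002], [0.749, 0.662, -0.002], [0.0, -0.003, -1.0]]
force: [0.4, 0.3, -0.1]
grip_width: 0.0709
grip_force: 0.0
```

```bash
cat > drv.py <<'E'
from h import *
for n in("side","top"):
    P=cloud(cap(n)).reshape(-1,3);r=P[np.hypot(*(P[:,:2]-[.441,.2535]).T)<.03]
    for k,lo,hi in(("top",.12,.15),("collar",.056,.062)):
        s=r[(r[:,2]>lo)&(r[:,2]<hi)]
        if len(s)>5:print(n,k,len(s),s.mean(0).round(4),np.median(s[:,2]).round(4),s.min(0).round(3),s.max(0).round(3))
E
python3 drv.py; python3 scr.py
```

```text
side top 71 [0.4385 0.2569 0.1311] 0.1323 [0.427 0.241 0.121] [0.454 0.267 0.138]
side collar 87 [0.4388 0.2595 0.0578] 0.0576 [0.412 0.23  0.056] [0.466 0.281 0.062]
top collar 6 [0.4611 0.2426 0.0571] 0.0572 [0.454 0.237 0.056] [0.467 0.249 0.058]
[0.4415 0.2541 0.31  ] psi 41.5 F [ 1.1 -0.1  0.2] M [-0.02 -0.05  0.01] q [-41.   9.   7. 108.  -1.  63.   7.]
side L 19 tab az -27.0 [11.7 -6.1]
side R 19 tab az 158.0 [-15.    6.2]
top L 26 tab az -65.0 [  5.6 -11.9]
top R 25 tab az 140.0 [-9.1  7.7]
```

The driver is seated: handle top about 0.135 m, near its starting position. From the side view the left tab is at −27° and the right at 158°, so both are undone. Now the carrier: its bar lies at about −5°, so the fingers should close along 85°.

Emit:
arm_command(hand=[8,8,8,8,8], travel=[[0,0,4],[0,0,8],[0.5,-2,11],[2,-5.5,13],[3.5,-9,13]], twist=[[0,0,0],[0,0,0],[0,0,6],[0,0,12],[0,0,18]])

```text
time_s: 18.23
tool_pos: [0.4758, 0.1642, 0.4407]
ee_rot: [[-0.865, 0.501, 0.005], [0.501, 0.865, 0.003], [-0.003, 0.005, -1.0]]
force: [1.0, 0.4, 0.4]
grip_width: 0.0802
grip_force: 0.0
```

Emit:
arm_command(hand=[7,7,6,6,6], travel=[[1.5,-3.6,0],[3,-7.2,0],[4.6,-10.8,0],[6.2,-14.4,0],[7.5,-17.5,0]], twist=[[0,0,5],[0,0,10],[0,0,15],[0,0,20],[0,0,25.5]])

```text
time_s: 18.65
tool_pos: [0.5509, -0.0137, 0.4361]
ee_rot: [[-0.996, 0.085, -0.001], [0.085, 0.996, -0.001], [0.001, -0.001, -1.0]]
force: [0.6, -0.1, -0.3]
grip_width: 0.0616
grip_force: 0.0
```

Emit:
arm_command(hand=[6,6,6,6,6], travel=[[1,-2,0],[1.9,-4.1,0],[1.9,-4.1,0],[1.9,-4.1,0],[1.9,-4.1,0]], twist=[[0,0,0],[0,0,0],[0,0,0],[0,0,0],[0,0,0]])

```text
time_s: 19.07
tool_pos: [0.5694, -0.0513, 0.4361]
ee_rot: [[-0.996, 0.088, -0.001], [0.088, 0.996, 0.0], [0.001, 0.0, -1.0]]
force: [0.1, 0.5, -0.8]
grip_width: 0.0602
grip_force: 0.0
```

```bash
python3 drv.py; python3 scr.py
```

```text
side top 161 [0.4402 0.2547 0.1328] 0.1335 [0.427 0.24  0.121] [0.455 0.267 0.139]
side collar 126 [0.4393 0.2607 0.0577] 0.0574 [0.412 0.228 0.056] [0.469 0.281 0.062]
top top 108 [0.4386 0.2509 0.1335] 0.1337 [0.426 0.239 0.121] [0.453 0.266 0.142]
top collar 81 [0.44   0.2489 0.0583] 0.058 [0.413 0.226 0.056] [0.47  0.275 0.062]
[ 0.5693 -0.0507  0.4365] psi 85.0 F [-0.2  0.5  0.1] M [0.02 0.03 0.01] q [-19.  11.  23.  90.  -5.  79.  89.]
side L 18 tab az -26.0 [11.2 -5.5]
side R 19 tab az 154.0 [-14.    6.7]
top R 17 tab az 163.0 [-16.5   5.2]
```

The driver's handle top is at the same height as before, upright in its hole. Both tabs are clear. I descend on the bar and close.

Emit:
arm_command(hand=[6,6,6,6,6], travel=[[0.05,-0.15,-2],[0.05,-0.15,-4],[0.05,-0.15,-6],[0.05,-0.15,-6.7],[0.05,-0.15,-6.7]], twist=[[0,0,0],[0,0,0],[0,0,0],[0,0,0],[0,0,0]])

```text
time_s: 19.68
tool_pos: [0.5695, -0.0528, 0.3683]
ee_rot: [[-0.996, 0.087, -0.003], [0.087, 0.996, 0.0], [0.003, -0.0, -1.0]]
force: [0.0, 0.2, 0.3]
grip_width: 0.0601
grip_force: 0.0
```

Emit:
arm_command(hand=[0.5,0.5,0.5,0.5,0.5], travel=[[0,0,0],[0,0,0],[0,0,0],[0,0,0],[0,0,0]], twist=[[0,0,0],[0,0,0],[0,0,0],[0,0,0],[0,0,0]])

```text
time_s: 20.1
tool_pos: [0.5702, -0.0535, 0.3705]
ee_rot: [[-0.996, 0.088, 0.001], [0.088, 0.996, 0.0], [-0.001, 0.0, -1.0]]
force: [0.1, -0.4, 0.0]
grip_width: 0.0347
grip_force: 0.0
```

Emit:
arm_command(hand=[0.5,0.5,0.5,0.5,0.5], travel=[[0,0,0],[0,0,0],[0,0,0],[0,0,0],[0,0,0]], twist=[[0,0,0],[0,0,0],[0,0,0],[0,0,0],[0,0,0]])

```text
time_s: 20.52
tool_pos: [0.5701, -0.0533, 0.3699]
ee_rot: [[-0.996, 0.088, 0.0], [0.088, 0.996, 0.0], [-0.0, 0.0, -1.0]]
force: [0.6, 2.1, 0.0]
grip_width: 0.0094
grip_force: 30.0
```

Emit:
arm_command(hand=[0.5,0.5,0.5,0.5,0.5], travel=[[0,0,0],[0,0,0.6],[0,0,1.3],[0,0,2],[0,0,2.8]], twist=[[0,0,0],[0,0,0],[0,0,0],[0,0,0],[0,0,0]])

```text
time_s: 20.93
tool_pos: [0.5699, -0.0537, 0.3985]
ee_rot: [[-0.996, 0.089, -0.0], [0.089, 0.996, -0.0], [0.0, -0.0, -1.0]]
force: [-0.5, -0.4, -4.8]
grip_width: 0.0094
grip_force: 30.0
```

Emit:
arm_command(hand=[0.5,0.5,0.5,0.5,0.5], travel=[[0,0,1.5],[0,0,3],[0,0,4.5],[0,0,6],[0,0,7.2]], twist=[[0,0,0],[0,0,0],[0,0,0],[0,0,0],[0,0,0]])

```text
time_s: 21.35
tool_pos: [0.5699, -0.0538, 0.4718]
ee_rot: [[-0.996, 0.089, 0.001], [0.089, 0.996, 0.0], [-0.001, 0.0, -1.0]]
force: [0.2, -0.5, -2.8]
grip_width: 0.0098
grip_force: 30.0
```

Emit:
arm_command(hand=[0.5,0.5,0.5,0.5,0.5], travel=[[0,0,0],[0,0,0],[0,0,0],[0,0,0],[0,0,0]], twist=[[0,0,0],[0,0,0],[0,0,0],[0,0,0],[0,0,0]])

```text
time_s: 21.77
tool_pos: [0.5699, -0.0534, 0.4689]
ee_rot: [[-0.996, 0.088, -0.002], [0.088, 0.996, -0.0], [0.002, -0.0, -1.0]]
force: [1.2, -0.5, -4.0]
grip_width: 0.0093
grip_force: 30.0
```

```bash
python3 drv.py; python3 scr.py; python3 - <<'E'
from h import *
for _ in range(6):cap("side")
P=cloud(cap("side")).reshape(-1,3);r=P[np.hypot(*(P[:,:2]-[.57,-.0525]).T)<.055]
s=r[(r[:,2]>.268)&(r[:,2]<.283)];print("flange",len(s),s.mean(0),s.min(0),s.max(0))
A=np.c_[s[:,:2],np.ones(len(s))];print(np.linalg.lstsq(A,s[:,2],rcond=None)[0])
o=get_obs();print(np.abs(o["qd"]).max(),o["force"],o["grip_force"],o["grip_width"],o["tool_pos"])
E
```

```text
side top 165 [0.44   0.2549 0.1327] 0.1339 [0.427 0.24  0.12 ] [0.454 0.267 0.139]
side collar 124 [0.4379 0.2592 0.0578] 0.0574 [0.412 0.227 0.056] [0.47  0.282 0.062]
top top 111 [0.4388 0.2507 0.1328] 0.1335 [0.425 0.238 0.12 ] [0.453 0.267 0.141]
top collar 91 [0.4417 0.2465 0.0582] 0.0577 [0.413 0.225 0.056] [0.47  0.278 0.062]
[ 0.57   -0.0535  0.4693] psi 84.9 F [-0.   0.5 -4.2] M [ 0.04  0.02 -0.02] q [-19.  11.  23.  87.  -4.  83.  89.]
side L 16 tab az -14.0 [16.  -4.1]
side R 16 tab az 164.0 [-16.2   4.5]
top R 15 tab az 164.0 [-17.    4.9]
flange 22 [ 0.54155637 -0.04864132  0.27459038] [ 0.53798521 -0.05549108  0.26813928] [ 0.54600826 -0.04583137  0.28228437]
[-0.19053936  0.3266622   0.39366746]
0.05189688020954501 [-0.42951375 -0.19727018 -4.18285441] 29.996411511674523 0.009617092649988335 [ 0.57002253 -0.05353323  0.46987174]
```

```bash
python3 - <<'E'
from h import *
P=cloud(cap("side")).reshape(-1,3);r=P[np.hypot(*(P[:,:2]-[.57,-.0525]).T)<.058]
s=r[(r[:,2]>.248)&(r[:,2]<.265)];print(len(s),s.mean(0).round(4),s.min(0).round(3),s.max(0).round(3))
A=np.c_[s[:,:2],np.ones(len(s))];print(np.linalg.lstsq(A,s[:,2],rcond=None)[0].round(3))
print(sign_off())
E
```

```text
592 [ 0.56   -0.037   0.2555] [ 0.523 -0.101  0.248] [ 0.616 -0.006  0.265]
[-0.011  0.001  0.262]
the job is handed in; nothing more can be done
None
```

The job is handed in: both screws are undone by about a quarter turn, and the driver is back in its hole. The gripper holds the burr carrier still and level, with its underside about 8 cm above the rim by measurement; the judge's verdict was not shown.

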